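# Index the sink-side turntable to its next hole

## Robot

A 6-joint arm with a two-finger parallel gripper is mounted at the origin on the work surface. World frame = base frame: x ahead of the robot, y to its left, z up, the work surface at z = 0. Lengths are in m, angles in degrees, forces in N, time in s.
With the tool pointing down it reaches from about 0.25 to 0.725 m from the base axis. Payload 9.7 kg.
Tool frame: the origin (TCP) lies at the very end of the fingers, on their centre line; the grasp point (between the pads) lies 19 mm behind it; z points along the fingers, y is the line along which they close (so a half turn about z gives the same grasp; the last joint's range is limited). The gripper opens to 85 mm and grips with 20 to 120 N. Pads are 22 mm wide; open, the fingers measure 114 mm over their backs; the gripper's body (76 mm by 85 mm) begins 54 mm behind the grasp point. The pads swing forward as they close: fully open they stand 13 mm farther back than shut.
Start: joints at [-67.38, 4.979, 10.078, 95.1, 0, 90], TCP at [0.212, -0.508, 0.231] pointing down, gripper open.
Joint ranges: [-179.16, 179.16], [-48.56, 103.87], [-65.8, 70.77], [-126.05, 130.52], [-82.76, 87.17], [-180, 180]. Speed limits (degrees/s): [127.2, 127.2, 147.25, 180, 180, 180].

## Interface

Orientations are given as a 3x3 rotation matrix whose columns are the frame's x, y, z axes.
In Python, from rig import arm gives the robot as it stands.
- The arm moves only by the tool play_rows, never from a script. Its argument "deltas" is text: rows parted by semicolons, each of 5 numbers parted by spaces: the gripper command: -1 is shut, 1 is fully open, values between are in proportion, then the shift along the world's x, y, z in cm, then the turn about the world's z in units of 6 degrees (1.0 is 6 degrees). A call has 1 to 20 rows; each row is the pose to reach, as a shift and turn from the pose commanded when the call began; what a row does not reach only later rows make up. A row lasts 1/8 s, in which the tool goes at most 62.5 mm and 10.7 degrees, less where a joint would pass 70% of its speed; a pose out of reach is approached as far as the arm can. A call with a gripper value outside its range is refused whole. The fingers move at their own pace and stop on an object; "grip_force" is the grip in N (left out, the last holds). Time passes only in rows, so rows that repeat a pose let the fingers close. It gives the time, the measured TCP pose, the force, the opening and the grip force at its end, in the units of the state.
- arm.sense(): the state, without advancing time (a new reading comes with each control period).
- arm.capture(name): name is "scene" or "side" or "wrist"; returns a dict with "image" (480x640x3 uint8, red, green, blue), "vfov" (degrees; the focal length in pixels is half the picture's height over the tangent of half this angle, whatever the lens; pixels are square), "cx", "cy" (the principal point, pixels), "rvec" (rotation vector, rad) and "tvec" (3), from world to camera coordinates, as OpenCV has them. Camera axes: x right, y down, z forward; pixel columns grow to the right and rows downward; lengths in m; the calibration is good to about 2 mm. A picture is of the moment at which its call begins. There is no depth.
- arm.close_job(): hands the job in; it is judged then, once.
Trained networks look in a picture, given as the dict that the camera call returned (one of the last four; its "shot" number tells which), for a name from the list of things; names that differ only in an ending like _2 or _b are one class to them, and where a whole thing is asked for, a point or a joint stands for the part that bears it (a point fixed in the world has none). Each returns a list of dicts, best first, with "score" (0 to 1); they miss things now and then, are a little off and sometimes report something else, mostly with a low value. They report only what shows in the picture. A call takes as long as a camera call. They do not tell look-alikes from the thing itself.
- arm.find_in(picture, thing): "pixel" ([column, row] in pixels, amid what is visible of it).
The state is a dict: "time": time; "joint_pos": joint angles; "joint_velocities": joint speeds; "tau": joint torques, N m; "eef_pos": TCP position; "tcp_rot": TCP orientation; "force": force on the tool from outside, world axes, zero at the start; "wrist_torque": the same for the moment, N m; "width": finger opening in m; "gripper_force": force on a finger pad.
Only numpy, scipy, OpenCV 4.12 (cv2) and the standard library are available. Lean on these libraries where they do the work, as an engineer would, in place of code of your own. Each camera call takes 0.05 s, during which the arm holds its last target. There are 200 camera calls.

## Task

Turn the crate turntable by the sink on by exactly one hole, anticlockwise seen from above: pull its spring plunger up by the knob, swing the platter round with it, then let go so that the pin drops fully home in the next hole and the platter is locked. The holes were drilled by hand and are not evenly spaced, so feel for the hole and never force or jam the pin against the index plate. Keep the two crates stacked in the middle of the platter and leave the other things on the slab alone.

Things in the scene. Friction and masses are not known exactly. Their poses are not given: they have to be found in the camera images.
- stand: fixed stand: dark steel disc 348 mm across carrying a metal index ring (radius 133 to 167 mm, top 33 mm above the slab) with 8 slots (holes) 13 mm wide on a 150 mm radius. The pin starts in the hole on the stand's +x axis; the next one anticlockwise is 0.785 rad on, give or take 0.2 (drilled by hand): find it by feel. Origin: underside centre, on the turning axis, z up
- spindle: fixed spindle under the platter, same origin and axes as the stand; it carries the platter and plunger. The force between it with these and the stand is the pin's force on the index ring: about 7 N when the pin rests on the ring under its spring; it must stay below 25 N
- platter_top (a point): centre of the wooden platter's top (252 mm across), on the turning axis, 52 mm above the slab; its x axis points to the knob. A steel arm 30 mm wide, top 52 mm high, reaches out to radius 172 mm and carries the plunger's guide boss, 22 mm across, top 66 mm high, at 150 mm radius
- platter (a joint): turning angle of the platter, rad, anticlockwise seen from above positive; 0 at the start. Its bearing drags slightly (about 2 N at the knob) and it stays where it is left
- plunger (a joint): how far the plunger is pulled up, m: 0 = fully home, 7 mm deep in a hole; 0.007 (0.008 near the first hole) = flat pin tip rests on the ring; above 0.009 = clear; 0.018 = upper stop. Spring force 5 N at 0, plus 0.25 N per mm, plus 0.8 N weight. The pin is 10 mm across (1.5 mm play each way in a hole) and drops in by itself, at about 0.2 m/s, when over a hole and let go or only loosely caged
- knob (a point): centre of the plunger's round knob: an upright cylinder 28 mm across and 30 mm tall (point at its mid-height), at 150 mm radius from the turning axis, its centre 91 mm above the slab when the plunger is home. It rises and turns with the plunger and platter; grip it from above by its sides
- crate_low: lower of the two small open plastic crates, 120 x 150 x 55 mm, loose on the middle of the platter; origin: centre of its underside
- crate_up: upper crate, same size, loose, standing on the rim of the lower one (its top is 162 mm above the slab); origin: centre of its underside
- cup: stainless steel cup, 76 mm across, 85 mm tall, on the slab beside the turntable; origin: centre of its underside. Leave alone
- bottle: glass bottle with twist cap, 66 mm across, 180 mm tall, on the slab beside the turntable; origin: centre of its underside. Leave alone
- saucer: ceramic saucer, 140 mm across, 18 mm tall, on the slab beside the turntable; origin: centre of its underside. Leave alone
- spoon: wooden spoon, 220 mm long, lying on the slab beside the turntable; origin: on the slab under its middle. Leave alone
Mind the look-alikes: they are no part of the job. There is more than one size of the crate_up; the job needs the middle-sized.

How it is judged (in metres and radians):
On the way, in this order (a step that is already met when the one before it is completed fails the run):
1. the plunger is pulled up clear of the index plate while the platter is still at its first hole (value of joint plunger above 0.009 m and value of joint platter below 0.1 rad), for 0.05 s.
2. the platter is swung anticlockwise, well away from the first hole (beyond 0.4 rad) (value of joint platter above 0.4 rad), for 0.05 s.
At the end, for the whole second after the job is handed in: The pin is fully home (plunger within 2 mm of 0) in the next hole anticlockwise (platter at 0.55 to 1.02 rad, at rest), the lower crate upright on the platter within 30 mm of its centre and the upper crate upright on top of it within 15 mm (value of joint platter between 0.55 and 1.02 rad and value of joint plunger below 0.002 m and velocity of joint platter between -0.02 and 0.02 rad/s and horizontal distance between crate_low and platter_top below 0.03 m and horizontal distance between crate_up and crate_low below 0.015 m and z of crate_up in the frame of crate_low above 0.05 m and z of crate_low in the frame of platter_top below 0.005 m and angle between each of crate_low, crate_up's own z axis and vertical below 0.08 rad); the robot touches nothing.
It fails at once if the pin is forced or jammed against the index plate with more than 25 N (contact force between stand and spindle above 25 N).
It fails at once if a crate is tipped (beyond 0.25 rad) (angle between any of crate_low, crate_up's own z axis and vertical above 0.25 rad).
It fails at once if the cup, bottle, saucer or spoon is moved by more than 20 mm (distance of any of cup, bottle, saucer, spoon from where it was at the start of the episode above 0.02 m).
It also fails if it takes over 45 s, if anything falls off the work surface, if the arm or the gripper's body presses on something with over 40 N, if the wrist force passes 120 N, or if a joint passes its speed limit or range.

## Working session

There is one attempt and no reset: what is moved stays moved. The work goes in short steps, Python scripts to look and compute and a tool call to move; the robot and the scene stay as the last step left them, time stands still between calls to the robot, and variables do not carry over. Pictures are saved under pics/ and viewed, at most 10 in all, crops included, and the job is handed in when it is done.

Besides the shell and the picture viewer there is one more tool, called after "Call:" as name(argument=value, ...) on one line, values as JSON. play_rows: Moves the arm, as the interface text tells. Its arguments: {"type":"object","properties":{"deltas":{"type":"string"},"grip_force":{"type":"number"}},"required":["deltas"]}

```bash
mkdir -p pics
cat > h.py <<'E'
import numpy as np,cv2
from rig import arm
def ray(p,px):
    f=240/np.tan(np.radians(p["vfov"])/2)
    R=cv2.Rodrigues(np.array(p["rvec"],float))[0];t=np.array(p["tvec"],float)
    d=R.T@np.array([(px[0]-p["cx"])/f,(px[1]-p["cy"])/f,1.]);return -R.T@t,d
def onz(p,px,z):
    o,d=ray(p,px);return o+d*(z-o[2])/d[2]
def proj(p,X):
    f=240/np.tan(np.radians(p["vfov"])/2)
    R=cv2.Rodrigues(np.array(p["rvec"],float))[0];c=R@np.array(X,float)+np.array(p["tvec"],float)
    return np.array([p["cx"]+f*c[0]/c[2],p["cy"]+f*c[1]/c[2]])
def tri(a,pa,b,pb):
    o1,d1=ray(a,pa);o2,d2=ray(b,pb)
    A=np.c_[d1,-d2];s=np.linalg.lstsq(A,o2-o1,rcond=None)[0]
    return (o1+d1*s[0]+o2+d2*s[1])/2,np.linalg.norm(o1+d1*s[0]-o2-d2*s[1])
def save(p,n): cv2.imwrite("pics/"+n+".png",cv2.cvtColor(p["image"],cv2.COLOR_RGB2BGR))
E
python3 - <<'E'
from h import *
S={n:arm.capture(n) for n in("scene","side")}
for n,p in S.items():
    save(p,n)
    for t in("knob","crate_up","platter_top","stand","cup","bottle","saucer","spoon"):
        print(n,t,[(np.round(r["pixel"]).tolist(),round(r["score"],2),np.round(onz(p,r["pixel"],.091 if t=="knob" else .05),3)[:2].tolist()) for r in arm.find_in(p,t)[:4]])
print(arm.sense()["time"])
E
```

```text
scene knob [([298.0, 288.0], 0.52, [0.603, -0.19])]
scene crate_up [([311.0, 154.0], 0.95, [0.195, 0.295]), ([296.0, 231.0], 0.85, [0.423, -0.013]), ([390.0, 334.0], 0.71, [0.847, -0.12]), ([447.0, 198.0], 0.52, [0.666, 0.406])]
scene platter_top [([298.0, 277.0], 0.88, [0.551, -0.137])]
scene stand [([292.0, 290.0], 0.97, [0.569, -0.18])]
scene cup [([194.0, 304.0], 0.97, [0.416, -0.382])]
scene bottle [([450.0, 198.0], 0.94, [0.673, 0.41])]
scene saucer [([392.0, 174.0], 0.96, [0.465, 0.39])]
scene spoon [([243.0, 385.0], 0.79, [0.686, -0.456])]
side knob [([302.0, 189.0], 0.67, [0.601, -0.179])]
side crate_up [([340.0, 214.0], 0.87, [0.5, -0.155]), ([208.0, 220.0], 0.74, [0.807, -0.061]), ([462.0, 425.0], 0.73, [0.186, 0.316])]
side platter_top [([338.0, 261.0], 0.64, [0.474, -0.006])]
side stand [([336.0, 279.0], 0.81, [0.47, 0.044])]
side cup [([381.0, 161.0], 0.74, [0.426, -0.378])]
side bottle [([186.0, 402.0], 0.96, [0.683, 0.383]), ([302.0, 187.0], 0.51, [0.614, -0.231])]
side saucer [([313.0, 456.0], 0.73, [0.435, 0.427])]
side spoon [([312.0, 144.0], 0.72, [0.628, -0.408]), ([382.0, 162.0], 0.36, [0.425, -0.377]), ([339.0, 259.0], 0.34, [0.475, -0.012])]
0.9
```

View pics/scene.png

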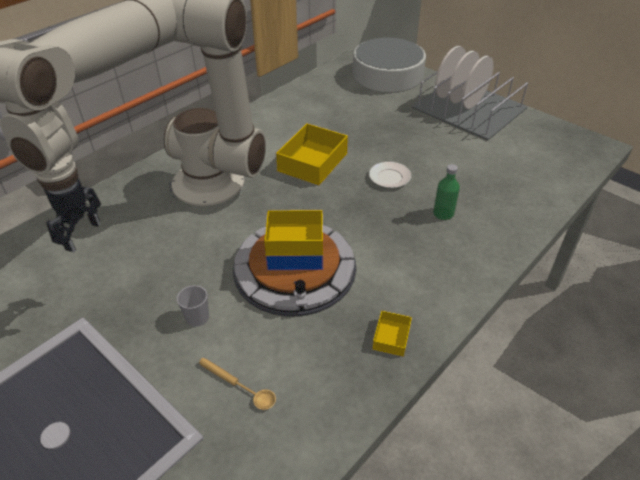

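View pics/side.png

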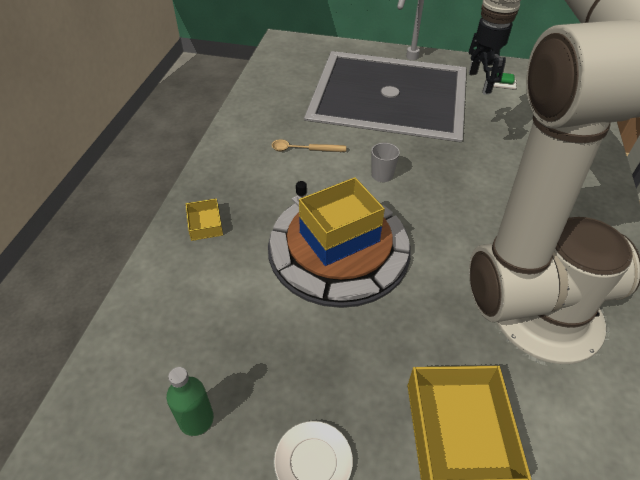

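The scene shows three yellow crates: a large one at (311,154), the stacked middle-sized one at (296,231), and a small one at (390,334). The stacked one on the blue crate is mine. The knob is the dark cylinder at (299,287) in the scene view and (302,189) in the side view. The ring slots show up as dark gaps.

```bash
cat > fit.py <<'E'
from h import *
a=arm.capture("scene");b=arm.capture("side")
k,e=tri(a,arm.find_in(a,"knob")[0]["pixel"],b,arm.find_in(b,"knob")[0]["pixel"]);print("knob",k.round(4),e)
# unwrap each view to top-down at ring-top plane z=.033, 1mm/px, around rough centre
C=np.array([.50,-.07]);o=[]
for p in(a,b):
    H=cv2.findHomography(np.float32([[0,0],[400,0],[400,400],[0,400]]),np.float32([proj(p,[C[0]-.2+u/1000,C[1]-.2+v/1000,.033]) for u,v in((0,0),(400,0),(400,400),(0,400))]))[0]
    o.append(cv2.warpPerspective(p["image"],H,(400,400),flags=cv2.INTER_LINEAR|cv2.WARP_INVERSE_MAP))
im=np.hstack(o);
for i in range(0,400,50):
    for s in(0,400): cv2.putText(im,str(i),(s+i,398),0,.3,(255,0,0)); cv2.putText(im,str(i),(s,i+8),0,.3,(255,0,0))
cv2.imwrite("pics/top.png",im[:,:,::-1])
z=lambda p,x0,x1,y0,y1:cv2.resize(p["image"][y0:y1,x0:x1],(400,400),interpolation=cv2.INTER_CUBIC)
cv2.imwrite("pics/crop.png",np.hstack([z(a,225,365,190,330),z(b,260,420,150,310)])[:,:,::-1])
E
python3 fit.py
```

```text
knob [ 0.6035 -0.1837  0.0903] 0.0005715418116347817
```

View pics/top.png

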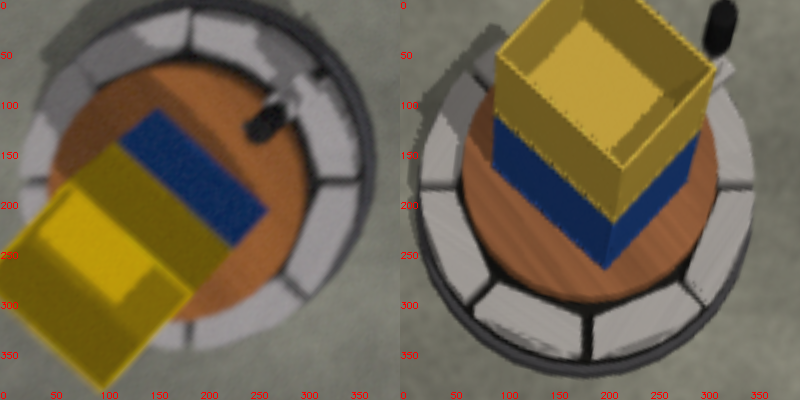

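View pics/crop.png

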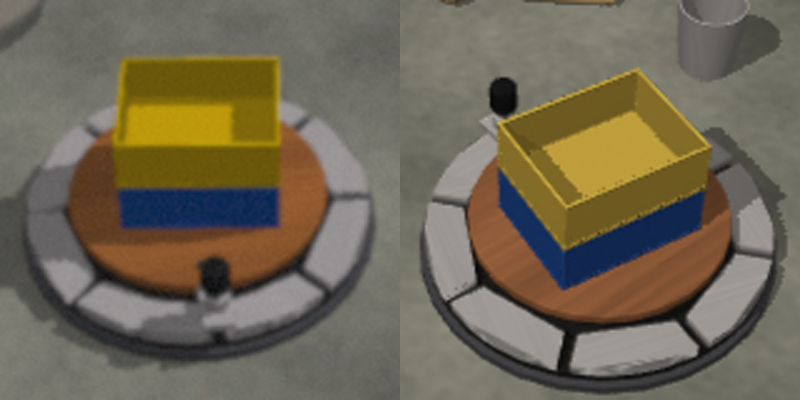

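Run:
```python
from h import *
s=arm.sense();print(np.round(s["tcp_rot"],3),np.round(s["eef_pos"],4),s["joint_pos"],s["time"],s["width"],s["force"])
```

```text
[[ 0.923  0.385  0.   ]
 [ 0.385 -0.923  0.   ]
 [ 0.    -0.    -1.   ]] [ 0.2116 -0.5077  0.2313] [-6.73780247e+01  4.98028684e+00  1.00797380e+01  9.51005347e+01
  2.35554507e-03  9.00000811e+01] 1.1 0.08525406236112447 [0.48941841 0.2759527  0.53325404]
```

Call:
play_rows(deltas="1 4.4 3.6 0 0.5;1 8.7 7.2 -0.5 1;1 13 10.8 -1 1.5;1 17.4 14.4 -2 2;1 21.8 18 -3 2.5;1 26.1 21.6 -4 3;1 30.5 25.2 -4.5 3.5;1 34.9 28.8 -5 4;1 38 31.4 -5 4.5;1 39.2 32.4 -5 4.55;1 39.2 32.4 -5 4.55;1 39.2 32.4 -5 4.55", grip_force=25)

```text
time: 2.6
eef_pos: [0.6028, -0.1847, 0.1815]
tcp_rot: [[0.645, 0.764, -0.0], [0.764, -0.645, -0.0], [-0.0, 0.0, -1.0]]
force: [0.5, -0.2, 0.3]
width: 0.0854
gripper_force: 0.0
```

Run:
```python
from h import *
s=arm.sense();print(np.round(s["tcp_rot"],3),np.round(s["eef_pos"],4),s["joint_pos"],s["time"],s["force"])
p=arm.capture("wrist");save(p,"wrist")
print([(r["pixel"],r["score"],onz(p,r["pixel"],.106).round(4)) for r in arm.find_in(p,"knob")[:3]])
print(proj(p,[.6035,-.1837,.106]))
```

```text
[[ 0.645  0.764 -0.   ]
 [ 0.764 -0.645 -0.   ]
 [-0.     0.    -1.   ]] [ 0.6028 -0.1847  0.1815] [-1.70262377e+01  1.55203919e+01  1.66215633e+01  9.11006677e+01
 -1.55347252e-02  1.13144661e+02] 2.6 [ 0.51970818 -0.22104556  0.34560136]
[([319.9, 240.8], 0.55, array([ 0.6067, -0.1821,  0.106 ]))]
[317.79165517 245.37001773]
```

View pics/wrist.png

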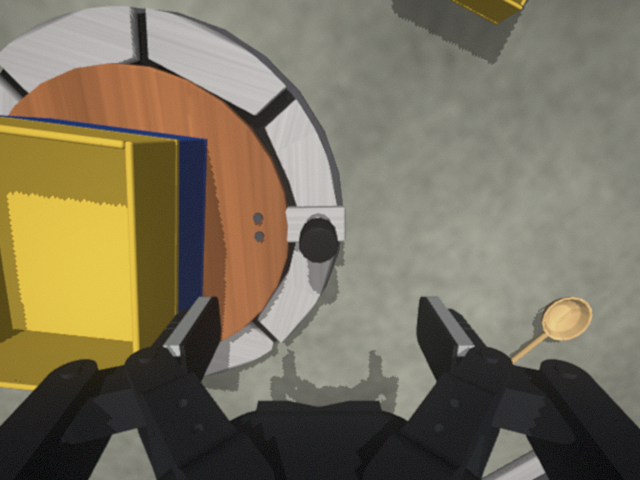

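The wrist view shows the knob at (319,240) between the open fingers, with the stacked crates clear at left. The next slot is at about (272,107), running from (260,122) to (290,92).

Run:
```python
from h import *
p=arm.capture("wrist")
P=lambda u,z:onz(p,u,z)[:2]
k=P((319.9,240.8),.091);print("knob",k)
pt=lambda u:P(u,.033)
a,b=pt((260,123)),pt((292,92));c,d=pt((137,64)),pt((138,10));e,f=pt((8,72)),pt((24,92))
g,h=pt((256,322)),pt((276,342))
L=np.array([[a,b],[c,d],[g,h]]);print(L)
# outer ring edge circle fit r=.167
E=np.array([pt(u) for u in((60,19),(110,9),(200,22),(250,54),(300,100),(322,140),(338,185))])
from scipy.optimize import least_squares
r=least_squares(lambda q:np.hypot(*(E-q).T)-.174,[.4885,-.087]);r2=least_squares(lambda q:np.hypot(*(E-q[:2]).T)-q[2],[.4885,-.087,.17]);print(r.x,r2.x)
for C in(r.x,r2.x[:2],np.array([.4885,-.087])):
    A=lambda q:np.degrees(np.arctan2(*(q-C)[::-1]))
    print("knob",A(k),np.hypot(*(k-C)),"slots",[A(l.mean(0)) for l in L])
```

```text
knob [ 0.60366618 -0.18598568]
[[[ 0.61967116 -0.0912496 ]
  [ 0.65521278 -0.09059181]]

 [[ 0.57616565  0.00260249]
  [ 0.6047131   0.02629799]]

 [[ 0.49037851 -0.22372084]
  [ 0.49009303 -0.25312153]]]
[ 0.48107898 -0.09555586] [ 0.4878817  -0.09313345  0.16772044]
knob -36.415362964022016 0.15233244818737868 slots [np.float64(1.6979511713853994), np.float64(45.16864899799573), np.float64(-86.33271072482985)]
knob -38.72752933025056 0.14841692154346134 slots [np.float64(0.8476280011977151), np.float64(46.370099735768555), np.float64(-89.07173084993758)]
knob -40.67915845970753 0.15185984977516928 slots [np.float64(-1.5078896380432074), np.float64(44.86220925385738), np.float64(-89.34323787412397)]
```

Call:
play_rows(deltas="1 0.1 0 -4 0;1 0.1 0 -8 0;1 0.1 0 -10 0;1 0.1 0 -10.6 0;1 0.1 0 -10.6 0;-0.1 0.1 0 -10.6 0;-0.2 0.1 0 -10.6 0;-0.25 0.1 0 -10.6 0;-0.3 0.1 0 -10.6 0;-0.3 0.1 0 -10.6 0", grip_force=25)

```text
time: 4.0
eef_pos: [0.6046, -0.1837, 0.0753]
tcp_rot: [[0.644, 0.765, 0.0], [0.765, -0.644, 0.0], [0.0, 0.0, -1.0]]
force: [0.1, -0.3, 0.2]
width: 0.0299
gripper_force: 0.0
```

Call:
play_rows(deltas="-0.4 0 0 0 0;-0.6 0 0 0 0;-1 0 0 0 0;-1 0 0 0 0;-1 0 0 0 0", grip_force=30)

```text
time: 4.62
eef_pos: [0.604, -0.1832, 0.0755]
tcp_rot: [[0.644, 0.765, -0.001], [0.765, -0.644, 0.001], [0.0, -0.001, -1.0]]
force: [-4.0, 3.4, 3.9]
width: 0.0272
gripper_force: 29.7
```

Call:
play_rows(deltas="-1 0 0 0.3 0;-1 0 0 0.7 0;-1 0 0 1.1 0;-1 0 0 1.4 0;-1 0 0 1.4 0;-1 0 0 1.4 0")

```text
time: 5.38
eef_pos: [0.6039, -0.1833, 0.0888]
tcp_rot: [[0.644, 0.765, -0.002], [0.765, -0.644, 0.001], [-0.0, -0.002, -1.0]]
force: [-3.1, 4.6, -9.3]
width: 0.0273
gripper_force: 30.2
```

Call:
play_rows(deltas="-1 0.4 0.52 0 0.417;-1 0.78 1.05 0 0.833;-1 1.14 1.6 0 1.25;-1 1.47 2.16 0 1.667;-1 1.78 2.74 0 2.083;-1 2.06 3.33 0 2.5;-1 2.06 3.33 0 2.5")

```text
time: 6.25
eef_pos: [0.6246, -0.1499, 0.0886]
tcp_rot: [[0.423, 0.906, -0.002], [0.906, -0.423, 0.001], [-0.0, -0.002, -1.0]]
force: [-3.8, 4.0, -9.9]
width: 0.027
gripper_force: 30.2
```

Call:
play_rows(deltas="-1 0.25 0.6 0 0.417;-1 0.48 1.22 0 0.833;-1 0.68 1.84 0 1.25;-1 0.86 2.47 0 1.667;-1 1 3.11 0 2.083;-1 1.12 3.75 0 2.5;-1 1.21 4.4 0 2.917;-1 1.28 5.05 0 3.333;-1 1.31 5.71 0 3.75;-1 1.31 5.71 0 3.75;-1 1.31 5.71 0 3.75")

```text
time: 7.62
eef_pos: [0.6377, -0.0929, 0.0888]
tcp_rot: [[0.044, 0.999, -0.002], [0.999, -0.044, 0.0], [0.0, -0.002, -1.0]]
force: [-5.3, 2.1, -9.7]
width: 0.0269
gripper_force: 30.2
```

Run:
```python
from h import *
s=arm.sense();print(np.round(s["eef_pos"],4),np.round(s["force"],1))
p=arm.capture("wrist");save(p,"w2")
```

```text
[ 0.6377 -0.0929  0.0888] [-5.3  2.1 -9.7]
```

View pics/w2.png

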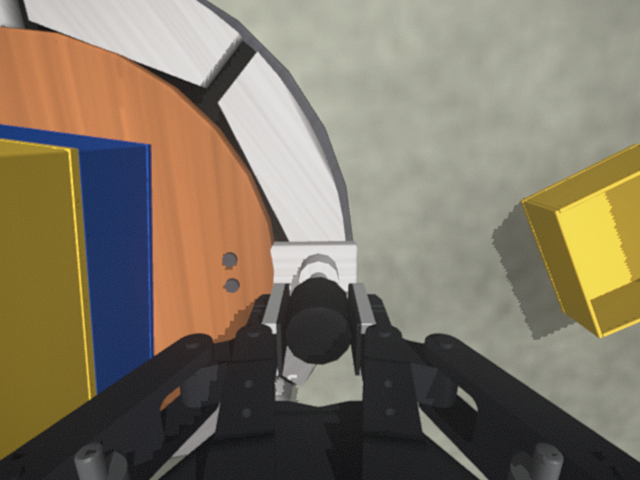

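Call:
play_rows(deltas="-1 0 0 -0.2 0;-1 0 0 -0.4 0;-1 0 0 -0.4 0;-0.2 0 0 -0.4 0;0.2 0 0 -0.4 0;0.2 0 0 -0.4 0")

```text
time: 8.43
eef_pos: [0.6389, -0.0935, 0.0863]
tcp_rot: [[0.045, 0.999, 0.002], [0.999, -0.045, -0.0], [-0.0, 0.002, -1.0]]
force: [0.2, -0.4, -0.1]
width: 0.051
gripper_force: 0.0
```

```bash
cat > kn.py <<'E'
from h import *
import sys
s=arm.sense();print(np.round(s["eef_pos"],4),np.round(s["force"],1),s["width"],s["joint_pos"][5])
a=arm.capture("scene");b=arm.capture("side");save(a,"sc_"+sys.argv[1]);save(b,"si_"+sys.argv[1])
f=[arm.find_in(p,"knob") for p in(a,b)]
print([[(r["pixel"],r["score"]) for r in q[:2]] for q in f])
if f[0] and f[1]:print(tri(a,f[0][0]["pixel"],b,f[1][0]["pixel"]))
E
python3 kn.py 1
```

```text
[ 0.6389 -0.0935  0.0863] [ 0.2 -0.4 -0.1] 0.05104739355416052 84.25393538336786
[[([333.0, 275.5], 0.42)], [([279.2, 208.5], 0.55)]]
(array([ 0.63879052, -0.09897319,  0.09099806]), np.float64(0.004392755356842185))
```

Call:
play_rows(deltas="0.5 0 0 0 1.7;0.5 0 0 0 3.4;0.5 0 0 0 5.1;0.5 0 0 0 6.8;0.5 0 0 0 8.5;0.5 0 0 0 10.2;0.5 0 0 0 11.9;0.5 0 0 0 13.6;0.5 0 0 0 15.3;0.5 0 0 -0.4 15.4;0.3 0 0 -0.6 15.4;0 0 0 -0.6 15.4;-0.15 0 0 -0.6 15.4;-0.15 0 0 -0.6 15.4")

```text
time: 10.38
eef_pos: [0.6383, -0.0933, 0.0794]
tcp_rot: [[-1.0, 0.004, 0.0], [0.004, 1.0, -0.0], [-0.0, -0.0, -1.0]]
force: [0.2, -0.1, -0.5]
width: 0.0362
gripper_force: 0.0
```

Run:
```python
from h import *
s=arm.sense();print(np.round(s["eef_pos"],4),np.round(s["force"],1),s["width"])
p=arm.capture("wrist");q=arm.capture("side")
i=cv2.resize(p["image"][120:440,110:530],(400,300));j=cv2.resize(q["image"][150:270,200:360],(400,300),interpolation=cv2.INTER_CUBIC)
cv2.imwrite("pics/w3.png",np.hstack([i,j])[:,:,::-1])
```

```text
[ 0.6383 -0.0933  0.0794] [ 0.2 -0.1 -0.5] 0.036173256594919434
```

View pics/w3.png

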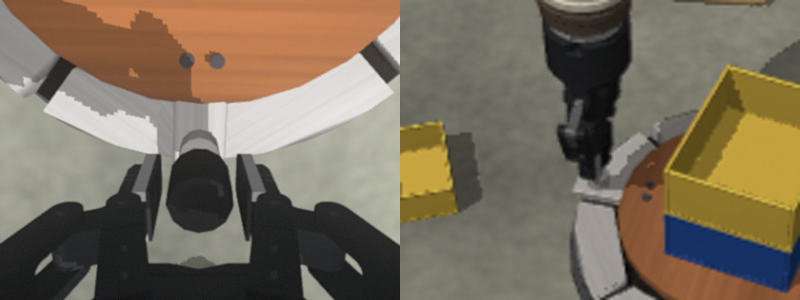

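Call:
play_rows(deltas="-0.27 0 0 0 0;-0.27 0 0 0 0;-0.27 0 0.1 0 0;-0.27 0 0.15 0 0;-0.27 0 0.2 0 0;-0.27 0 0.2 0 0", grip_force=20)

```text
time: 11.22
eef_pos: [0.6382, -0.0914, 0.0793]
tcp_rot: [[-1.0, 0.003, -0.0], [0.003, 1.0, -0.0], [0.0, -0.0, -1.0]]
force: [-0.2, -0.1, 0.2]
width: 0.031
gripper_force: 0.2
```

Call:
play_rows(deltas="-0.27 0 0.05 0 0;-0.27 0 0.1 0 0;-0.27 0 0.1 0 0")

```text
time: 11.6
eef_pos: [0.6383, -0.0908, 0.0793]
tcp_rot: [[-1.0, 0.004, 0.0], [0.004, 1.0, -0.001], [-0.0, -0.001, -1.0]]
force: [0.5, -5.2, -0.6]
width: 0.031
gripper_force: 2.6
```

Call:
play_rows(deltas="-0.27 0 0.05 0 0;-0.27 0 0.05 0 0")

```text
time: 11.85
eef_pos: [0.6383, -0.0899, 0.0792]
tcp_rot: [[-1.0, 0.003, 0.0], [0.003, 1.0, -0.0], [-0.0, -0.0, -1.0]]
force: [0.7, -4.6, -1.5]
width: 0.0306
gripper_force: 2.3
```

Call:
play_rows(deltas="-0.27 0 0.05 0 0;-0.27 0 0.1 0 0;-0.27 0 0.1 0 0")

```text
time: 12.22
eef_pos: [0.6381, -0.0883, 0.0793]
tcp_rot: [[-1.0, 0.003, -0.0], [0.003, 1.0, 0.001], [0.0, 0.001, -1.0]]
force: [-0.1, -1.0, 0.1]
width: 0.0309
gripper_force: 0.5
```

Call:
play_rows(deltas="-0.27 0 0.05 0 0;-0.27 0 0.05 0 0")

```text
time: 12.48
eef_pos: [0.6382, -0.0881, 0.0793]
tcp_rot: [[-1.0, 0.003, -0.0], [0.003, 1.0, 0.0], [0.0, 0.0, -1.0]]
force: [-0.9, -0.8, -0.4]
width: 0.031
gripper_force: 0.4
```

Run:
```python
from h import *
p=arm.capture("wrist")
i=cv2.resize(p["image"][120:440,110:530],(400,300));j=cv2.imread("pics/w3.png")[:,:400]
cv2.imwrite("pics/w4.png",np.hstack([i[:,:,::-1],j]))
```

```text
(no output)
```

View pics/w4.png

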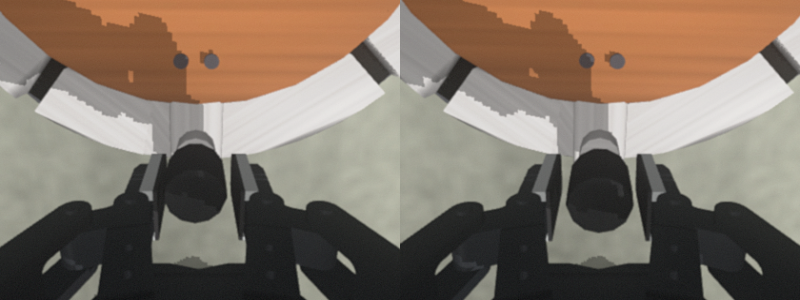

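The left half shows the knob now sitting lower against its boss than before (right half), so the pin has dropped. I'll release and check.

Call:
play_rows(deltas="-0.1 0 0 0 0;0.3 0 0 0 0;0.8 0 0 0 0;0.8 0 0 2 0;0.8 0 0 6 0;0.8 0 0 10 0;0.8 -1 -5 14 0;0.8 -2 -10 17 0;0.8 -3 -15 17 0;0.8 -4 -20 17 0;0.8 -4 -20 17 0")

```text
time: 13.9
eef_pos: [0.5972, -0.2916, 0.2488]
tcp_rot: [[-1.0, 0.007, -0.001], [0.007, 1.0, -0.0], [0.001, -0.0, -1.0]]
force: [-0.2, 0.5, -0.4]
width: 0.077
gripper_force: 0.0
```

```bash
python3 kn.py 2
python3 - <<'E'
import cv2,numpy as np
a=cv2.imread("pics/sc_2.png")[180:340,210:410];b=cv2.imread("pics/si_2.png")[150:310,230:430]
cv2.imwrite("pics/end.png",np.hstack([cv2.resize(x,(400,320),interpolation=2) for x in(a,b)]))
E
```

```text
[ 0.5972 -0.2916  0.2488] [-0.2  0.5 -0.4] 0.07700503800007952 -25.59668654338423
[[([390.0, 171.9], 0.18)], [([277.5, 214.7], 0.49)]]
(array([0.59981998, 0.1236854 , 0.28844446]), np.float64(0.061491438058975854))
```

View pics/end.png

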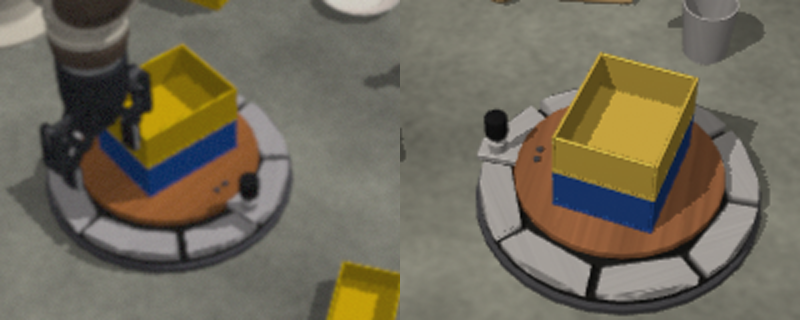

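The knob sits at about (334.5,273) in the scene view and (278,212.5) in the side view. The crates are stacked and centred.

Run:
```python
from h import *
a=arm.capture("scene");b=arm.capture("side")
def dark(p,x,y):
    w=p["image"][y-14:y+14,x-14:x+14].max(2)<50
    n,l,st,c=cv2.connectedComponentsWithStats(w.astype(np.uint8));k=1+np.argmax(st[1:,4]);return c[k]+[x-14,y-14],st[k]
u,s1=dark(a,334,273);v,s2=dark(b,278,212);print(u,v,s1,s2,tri(a,u,b,v))
i0=cv2.imread("pics/scene.png")[:,:,::-1];i1=cv2.imread("pics/side.png")[:,:,::-1]
u,s1=dark(dict(image=i0),299,287);v,s2=dark(dict(image=i1),301,188);print("start",u,v,s1,s2,tri(a,u,b,v))
```

```text
[334.04255319 272.63829787] [277.5472973  212.19594595] [10  8  9 13 94] [  8   7  12  16 148] (array([ 0.63697854, -0.08842997,  0.09072231]), np.float64(0.0016863907174373633))
start [299.86734694 286.56122449] [300.8540146  188.26277372] [11  8 10 13 98] [  9   7  11  15 137] (array([ 0.60343121, -0.1819179 ,  0.09017785]), np.float64(0.0011449097311749428))
```

The knob height is 0.0907 m, against 0.0902 m at the start, so the pin is home and the platter has turned about 0.68 rad.

```bash
python3 -c "
from rig import arm
print(arm.close_job())"
```

```text
the job is handed in; nothing more can be done
None
```

I turned the turntable one hole anticlockwise (about 0.68 rad) and handed the job in. The cameras show the pin fully home and the crates still stacked in the middle; no verdict came back.

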